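# Register a painted sample board and hold the coating gauge on its marked spot

### The job

Slide the painted sample board across the jig until it sits snug and square against both metal stops, then take the yellow coating gauge from its stand and rest its spring probe on the board inside the ringed spot: gauge upright, its broad side running along the red stripe, the probe pressed gently about half way in. Finish still holding the gauge there, with the board still against the stops and everything else on the bench left where it stands.

Things in the scene. Friction and masses are not known exactly. Their poses are not given: they have to be found in the camera images.
- jig: fixed jig: plywood plate 8 mm thick, from jig x -130 to +100 mm and y -160 to +125 mm, with two aluminium stop bars, 14 mm thick, 14 mm above the plate: one along its +x edge (inner face at jig x = +75 mm), one along its +y edge (inner face at jig y = +110 mm). Origin on the bench at jig x = y = 0, z up. Turned up to 15 degrees either way
- home (a point): point on the plate's top, 8 mm above the bench, at jig x = y = +10 mm, axes as the jig's: where the board's origin lies when the board is snug against both stops
- board: loose white wooden board 130 (its x) x 200 (its y) x 18 mm thick, about 0.28 kg, blue field at its +y end, diagonal red stripe. Origin: centre of the underside, z up. Starts flat on the plate, centre 28 to 50 mm short of home in jig x and 20 to 40 mm in jig y, turned up to 10 degrees. Its +x and +y edges go against the stops; its top is 26 mm above the bench
- spot (a point): the marked spot on top of the board: a white disc with a black dot at its centre and a black ring of 24 mm outside diameter, in the middle of the red stripe. At board x = -6 mm, y = -30 mm, z = 18 mm. Its x axis runs along the stripe (110 x 30 mm), which is turned 55 degrees counter-clockwise (from above) from the board's x axis
- gauge: loose yellow coating gauge, 0.18 kg: box housing 44 mm (its x, the broad side) x 24 mm (its y) x 100 mm tall (z), steel probe pointing down from the middle of its underside. Origin: centre of the housing's underside, z up. Starts upright in the stand, top 130 mm above the bench, upper 68 mm clear; grip it across its 24 mm. Either way round along the stripe is right
- probe (a joint): how far the probe is pushed into the gauge, m: 0 free, 0.012 fully in (stop). Spring: about 1.4 N to start, 3.5 N at half way (6 mm), 5.6 N fully in, then rigid
- probe_tip (a point): centre of the flat steel foot of the probe, 10 mm in diameter; 18 mm below the housing's underside when free, nearer by as much as the probe is pressed. A red band on the probe lies just under the housing when free and goes in as it is pressed
- stand: fixed grey plastic stand: foot 90 x 70 mm, socket 64 x 44 mm outside and 62 mm tall round the gauge's foot, 2 mm clear all round; lift the gauge straight up 55 mm or more to clear it. Origin on the bench under its centre, axes as the gauge's at the start. It swaps places with the red-lidded jar and the tape
- jar_red: bystander, leave alone: small paint jar with a red lid, 56 mm wide, 70 mm tall; origin at the centre of its underside
- tape: bystander, leave alone: blue roll of masking tape lying flat, 90 mm across, 25 mm tall; origin at the centre of its underside
- mug: bystander, leave alone: black mug, 80 mm across, 100 mm tall; origin at the centre of its underside
- sanding_block: bystander, leave alone: cork sanding block 70 x 110 x 30 mm; origin at the centre of its underside
- bottle_green: bystander, leave alone: green bottle 44 mm wide, 100 mm tall; origin at the centre of its underside
- jar_blue: bystander, leave alone: small paint jar with a blue lid, 56 mm wide, 70 mm tall; origin at the centre of its underside
Mind the look-alikes: they are no part of the job. Several things have the shape of the gauge; the one meant has the colours described above.

How it is judged:
By the outcome, as a careful person would: the job done as asked, in the order asked, and still so for the second after the job is handed in, while the arm keeps its last pose, push and grip.
It also fails if it takes over 72 s, if anything falls off the work surface, if the arm or the gripper's body presses on something with over 40 N, if the wrist force passes 120 N, or if a joint passes its speed limit or range.

### The arm

A 6-joint arm with a two-finger parallel gripper is mounted at the origin on the work surface. World frame = base frame: x ahead of the robot, y to its left, z up, the work surface at z = 0. Lengths are in m, angles in degrees, forces in N, time in s.
With the tool pointing down it reaches from about 0.25 to 0.725 m from the base axis. Payload 9.7 kg.
Tool frame: the origin (TCP) lies midway between the tips of the shut fingers; the grasp point (between the pads) lies 19 mm behind it; x points along the fingers, y is the direction in which the jaws open and shut, and the axes are right-handed (so a half turn about x gives the same grasp; the last joint's range is limited). The gripper opens to 85 mm and grips with 20 to 120 N. Pads are 22 mm wide; open, the fingers measure 114 mm over their backs; the gripper's body (76 mm by 85 mm) begins 54 mm behind the grasp point. The pads swing forward as they close: fully open they stand 13 mm farther back than shut.
Start: joints at [-66.463, 4.979, 10.078, 95.1, 0, 90], TCP at [0.22, -0.504, 0.231] pointing down, gripper open.
Joint ranges: [-179.16, 179.16], [-48.56, 103.87], [-65.8, 70.77], [-126.05, 130.52], [-82.76, 87.17], [-180, 180]. Speed limits (degrees/s): [127.2, 127.2, 147.25, 180, 180, 180].

### API

Orientations are given as [roll, pitch, yaw] about the fixed x, y, z axes, in that order (R = Rz(yaw) Ry(pitch) Rx(roll)).
In Python, from workcell import bot, cams gives the robot as it stands.
- The arm moves only by the tool apply_moves, never from a script. Its argument "commands" is a list of rows, each a list of 5 numbers: the shift along the tool's x, y, z in m, then the turn about the tool's x in rad, then the opening, from -1 (shut) to 1 (fully open). In form: [[tx, ty, tz, roll, hand], ...]. A call has 1 to 12 rows; each row is the pose to reach, as a shift and turn from the pose measured when the call began, along the tool's axes at that moment; what a row does not reach only later rows make up. A row lasts 1/10 s, in which the tool goes at most 50 mm and 8.59 degrees, less where a joint would pass 70% of its speed; a pose out of reach is approached as far as the arm can. A call with a gripper value outside its range is refused whole. The fingers move at their own pace and stop on an object; "newtons" is the grip in N (left out, the last holds). Time passes only in rows, so rows that repeat a pose let the fingers close. It gives the time, the measured TCP pose, the force and the opening at its end, in the units of the state.
- bot.get_obs(): the state, without advancing time (a new reading comes with each control period).
- cams.camera(name): name is "scene" or "top" or "wrist"; returns a dict with "frame" (400x640x3 uint8, blue, green, red), "depth" (400x640 float32, m along the optical axis (not along the pixel's ray), 0 where there is no reading), "camera_matrix" (3x3 intrinsics, pixels), "D" ([k1, k2, p1, p2, k3] as OpenCV has them; the pictures are not rectified), "R" (3x3) and "t" (3): a world point X has camera coordinates R X + t; the wrist camera has in their place "mount" (4x4, takes a point from camera to tool coordinates, whose origin is the TCP and whose axes are the tool frame's). Camera axes: x right, y down, z forward; pixel columns grow to the right and rows downward; lengths in m; the calibration is good to about 2 mm. A picture is of the moment at which its call begins: read the wrist's pose just before it.
- bot.job_done(): hands the job in, once; it reports no verdict.
Trained networks look in the newest picture that a camera, given by its name, has taken for a name from the list of things; names that differ only in an ending like _2 or _b are one class to them, and where a whole thing is asked for, a point or a joint stands for the part that bears it (a point fixed in the world has none). Each returns a list of dicts, best first, with "confidence" (0 to 1); they miss things now and then, are a little off and sometimes report something else, mostly with a low value. They report only what shows in the picture. A call takes as long as a camera call. They do not tell look-alikes from the thing itself.
- cams.spot_in(name, camera): "rect" ([left, top, right, bottom] in pixels, round what is visible of it).
The state is a dict: "time": time; "q": joint angles; "qd": joint speeds; "joint_efforts": joint torques, N m; "ee_pos": TCP position; "tcp_rot": TCP orientation; "wrist_force": force on the tool from outside, world axes, zero at the start; "torque": the same for the moment, N m; "opening": finger opening in m.
Only numpy, scipy, OpenCV 4.12 (cv2) and the standard library are available. Lean on these libraries where they do the work, as an engineer would, in place of code of your own. Each camera call takes 0.05 s, during which the arm holds its last target. There are 200 camera calls.

## Working session

There is one attempt and no reset: what is moved stays moved. The work goes in short steps, Python scripts to look and compute and a tool call to move; the robot and the scene stay as the last step left them, time stands still between calls to the robot, and variables do not carry over. Pictures are saved under pics/ and viewed, about 8 in all and at most 12, crops included, and the job is handed in when it is done.

Besides the shell and the picture viewer there is one more tool, called after ">>>" as name(argument=value, ...), one argument or row to a line, values as JSON. apply_moves: Moves the arm, as the interface text tells. Its arguments: {"type":"object","properties":{"commands":{"type":"array"},"newtons":{"type":"number"}},"required":["commands"]}

```bash
mkdir -p pics; ls; python3 - <<'E'
from workcell import bot,cams
import cv2
o=bot.get_obs();print(o)
for n in("scene","top"):
    c=cams.camera(n);cv2.imwrite(f"pics/{n}0.png",c["frame"]);print(n,c["camera_matrix"].tolist(),c["D"],c["R"].tolist(),c["t"])
    for k in ["gauge","stand","board","jig","jar_red","tape"]:print(k,[(r["rect"],round(r["confidence"],2)) for r in cams.spot_in(k,n)[:3]])
E
```

```text
pics
{'time': 0.0, 'q': array([-6.64625371e+01,  5.01039439e+00,  1.00346178e+01,  9.50990532e+01,
       -1.70994716e-03,  9.00007758e+01]), 'qd': array([-0.03476111, -0.03367237, -0.00609188,  0.00645314,  0.12557504,
       -0.0149683 ]), 'joint_efforts': array([-1.51872533e-03, -5.20391607e+01,  4.64795423e+01,  1.65160076e-02,
       -1.60115428e-04, -3.38986251e-05]), 'ee_pos': array([ 0.21954388, -0.50403619,  0.2305913 ]), 'tcp_rot': array([-88.69017767,  89.92515069, 114.84651051]), 'wrist_force': array([-0.03867368,  0.2732684 ,  0.2084097 ]), 'torque': array([-0.05412476, -0.03447413, -0.04094836]), 'opening': 0.08540740474521843}
scene [[398.5774335288958, 0.0, 319.49593698858985], [0.0, 398.5774335288958, 205.71869719174882], [0.0, 0.0, 1.0]] [-0.10146326  0.          0.          0.          0.        ] [[-0.4940416959870443, 0.8692371740091767, -0.018695933963980015], [0.6629930020568781, 0.36273489263631126, -0.6548768410073245], [-0.5624616270021036, -0.33593173857893266, -0.7555043250475025]] [ 0.3198425  -0.37061972  1.66302248]
gauge [([255.7, 125.4, 266.5, 148.1],
[... 352 characters left out ...]
757235], [0.0, 0.0, 1.0]] [0.00219405 0.         0.         0.         0.        ] [[-0.0023417743318628523, -0.9997546708842777, -0.02202530676399514], [-0.9805729395173672, 0.006615815492617203, -0.19604321276605655], [0.19614083302374422, 0.021138330833751, -0.9803478691721191]] [0.01232803 0.63879418 0.96456695]
gauge [([483.1, 261.1, 517.6, 275.6], 0.89), ([452.6, 250.9, 472.3, 275.0], 0.79)]
stand [([431.7, 247.6, 467.9, 282.4], 0.78)]
board [([248.8, 204.8, 332.7, 269.3], 0.63)]
jig [([230.9, 189.0, 351.2, 292.5], 0.76), ([433.7, 248.2, 464.3, 281.2], 0.43)]
jar_red [([397.2, 199.2, 426.0, 223.0], 0.68), ([453.8, 251.5, 475.4, 273.9], 0.25)]
tape [([385.4, 249.7, 417.8, 282.7], 0.83)]
```

View pics/top0.png

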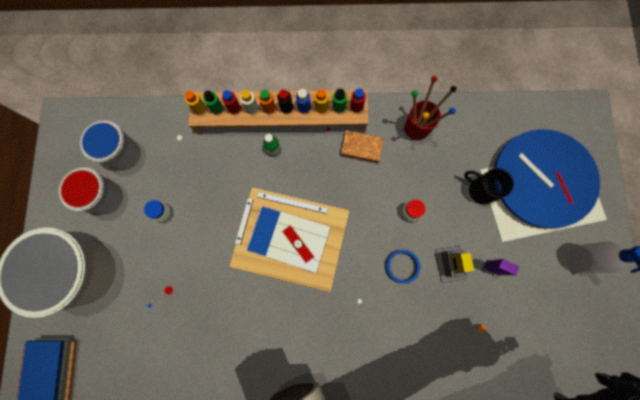

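View pics/scene0.png

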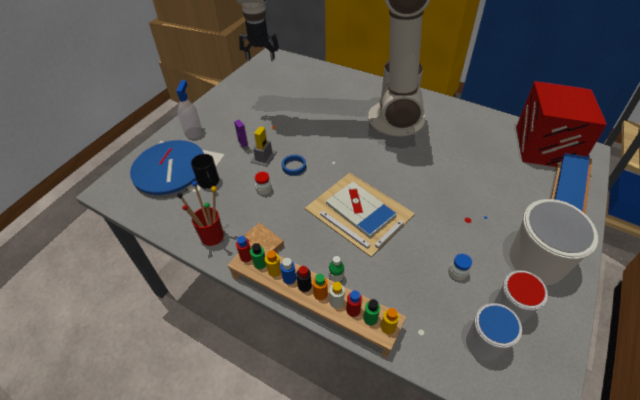

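Gauge candidates in the top view: the yellow one in the grey stand at (465,262), and a purple look-alike at (502,267). Yellow is the one described. Next I'll check it in a crop and measure coarsely.

```bash
cat > h.py <<'E'
import numpy as np,cv2
from scipy.spatial.transform import Rotation as Ro
from workcell import bot,cams
def tool(o=None):
    o=o or bot.get_obs();T=np.eye(4);T[:3,:3]=Ro.from_euler('xyz',o["tcp_rot"],degrees=True).as_matrix();T[:3,3]=o["ee_pos"];return T
def pose(c,T=None):
    "camera->world"
    W=np.eye(4)
    if "mount" in c: return T@np.array(c["mount"])
    W[:3,:3]=np.array(c["R"]).T;W[:3,3]=-W[:3,:3]@np.array(c["t"]);return W
def onplane(c,px,z,W):
    px=np.array(px,float).reshape(-1,1,2);u=cv2.undistortPoints(px,np.array(c["camera_matrix"]),np.array(c["D"]))[:,0]
    d=np.c_[u,np.ones(len(u))]@W[:3,:3].T;return W[:3,3]+d*((z-W[2,3])/d[:,2])[:,None]
def proj(c,P,W):
    I=np.linalg.inv(W);r,_=cv2.Rodrigues(I[:3,:3]);return cv2.projectPoints(np.array(P,float).reshape(-1,3),r,I[:3,3],np.array(c["camera_matrix"]),np.array(c["D"]))[0][:,0]
def cloud(c,W):
    v,u=np.mgrid[:400,:640];p=np.stack([u,v],-1).reshape(-1,1,2).astype(float)
    u=cv2.undistortPoints(p,np.array(c["camera_matrix"]),np.array(c["D"]))[:,0]
    d=c["depth"].reshape(-1,1);return (np.c_[u,np.ones(len(u))]*d@W[:3,:3].T+W[:3,3]).reshape(400,640,3)
def totool(v,T=None):
    T=tool() if T is None else T;return T[:3,:3].T@np.array(v,float)
E
python3 - <<'E'
from h import *
T=tool();print(T.round(3))
c=cams.camera("top");W=pose(c)
print("board/spot",onplane(c,[[290,237],[297,244]],.026,W).round(3))
print("stops ends",onplane(c,[[260,195],[326,210],[250,200],[239,243]],.022,W).round(3))
P=cloud(c,W);hsv=cv2.cvtColor(c["frame"],cv2.COLOR_BGR2HSV)
m=(hsv[...,0]>20)&(hsv[...,0]<34)&(hsv[...,1]>170)&(hsv[...,2]>100);m[:, :430]=0;m[:,490:]=0;m[:235]=0;m[290:]=0
q=P[m];print(m.sum(),q.min(0),q.max(0),np.median(q,0));t=q[q[:,2]>.12];print("gauge top",t.mean(0),t.min(0),t.max(0))
print(cv2.minAreaRect(t[:,:2].astype(np.float32)*1000))
m=(hsv[...,0]>125)&(hsv[...,0]<165)&(hsv[...,1]>90);m[:,:470]=0;m[:250]=0;m[290:]=0;m[:,540:]=0;q=P[m];print("purple",np.median(q,0),q.min(0),q.max(0))
w=cams.camera("wrist");print(np.array(w["mount"]).round(3),w["camera_matrix"],w["D"])
a=cv2.resize(c["frame"][235:295,425:530],None,fx=5,fy=5,interpolation=cv2.INTER_CUBIC)
cv2.imwrite("pics/crop.png",a)
E
```

```text
[[ 0.     0.399 -0.917  0.22 ]
 [-0.    -0.917 -0.399 -0.504]
 [-1.     0.    -0.     0.231]
 [ 0.     0.     0.     1.   ]]
board/spot [[0.542 0.085 0.026]
 [0.523 0.066 0.026]]
stops ends [[ 0.66   0.171  0.022]
 [ 0.617 -0.013  0.022]
 [ 0.646  0.199  0.022]
 [ 0.527  0.225  0.022]]
194 [ 0.44858873 -0.41133032 -0.00158583] [ 0.49873923 -0.33597971  0.13382243] [ 0.46983852 -0.34944272  0.1291584 ]
gauge top [ 0.46979468 -0.34925295  0.12929637] [ 0.44858873 -0.36313999  0.12290136] [ 0.49129296 -0.33597971  0.13382243]
((470.09967041015625, -350.1756591796875), (42.7308349609375, 24.36916732788086), 6.771909713745117)
purple [ 0.45809927 -0.44219243  0.11047163] [ 0.44140728 -0.47632017  0.02087521] [ 0.47722464 -0.42813623  0.12206361]
[[-0.001 -0.302  0.953 -0.142]
 [ 1.    -0.001  0.001  0.   ]
 [ 0.     0.953  0.302 -0.078]
 [ 0.     0.     0.     1.   ]] [[286.38748238   0.         322.71010434]
 [  0.         286.38748238 201.32004981]
 [  0.           0.           1.        ]] [-0.0518954  0.         0.         0.         0.       ]
```

View pics/crop.png

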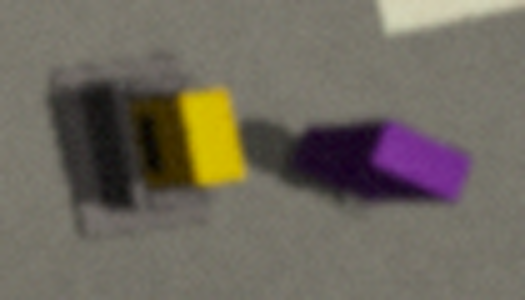

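>>> apply_moves(
  commands=[
    [-0.02,-0.437,-0.485,-2.5,1],
    [-0.02,-0.437,-0.485,-2.5,1],
    [-0.02,-0.437,-0.485,-2.5,1],
    [-0.02,-0.437,-0.485,-2.5,1],
    [-0.02,-0.437,-0.485,-2.5,1],
    [-0.02,-0.437,-0.485,-2.5,1],
    [-0.02,-0.437,-0.485,-2.5,1],
    [-0.02,-0.437,-0.485,-2.5,1],
    [-0.02,-0.437,-0.485,-2.5,1],
    [-0.02,-0.437,-0.485,-2.5,1],
    [-0.02,-0.437,-0.485,-2.5,1],
    [-0.02,-0.437,-0.485,-2.5,1],
  ],
)

```text
time: 2.0
ee_pos: [0.4682, 0.0439, 0.25]
tcp_rot: [50.4, 89.9, -2.5]
wrist_force: [0.4, -0.5, 0.0]
opening: 0.0854
```

```bash
cat > st.py <<'E'
from h import *
import sys
o=bot.get_obs();T=tool(o);a=lambda v:np.degrees(np.arctan2(v[1],v[0])).round(2)
print("pos",T[:3,3].round(4),"yang",a(T[:3,1]),"q",o["q"].round(1),"F",o["wrist_force"].round(2),"open",o["opening"].round(4),"t",o["time"])
if len(sys.argv)>1:  # target x y z yangle -> row
    t=np.array(list(map(float,sys.argv[1:4])));d=T[:3,:3].T@(t-T[:3,3])
    print("row",d.round(4),"roll",round(np.radians(-((float(sys.argv[4])-a(T[:3,1])+180)%360-180)),4))
E
python3 st.py .49 .09 .25 77
```

```text
Traceback (most recent call last):
  File "st.py", line 4, in <module>
    print("pos",T[:3,3].round(4),"yang",a(T[:3,1]),"q",o["q"].round(1),"F",o["wrist_force"].round(2),"open",o["opening"].round(4),"t",o["time"])
                                                                                                            ^^^^^^^^^^^^^^^^^^
AttributeError: 'float' object has no attribute 'round'
```

```bash
sed -i 's/o\["opening"\].round(4)/o["opening"]/' st.py; python3 st.py .49 .09 .25 77
```

```text
pos [0.4682 0.0439 0.25  ] yang 37.04 q [ 5.4 -5.5  1.7 97.2 -0.  58.3] F [ 0.36 -0.54  0.04] open 0.08541165532588638 t 2.0
row [ 0.      0.0451 -0.0237] roll -0.6974
```

>>> apply_moves(
  commands=[
    [0,0.045,-0.024,-0.697,1],
    [0,0.045,-0.024,-0.697,1],
    [0,0.045,-0.024,-0.697,1],
    [0,0.045,-0.024,-0.697,1],
    [0,0.045,-0.024,-0.697,1],
    [0,0.045,-0.024,-0.697,1],
    [0,0.045,-0.024,-0.697,1],
  ],
)

```text
time: 2.7
ee_pos: [0.4897, 0.0902, 0.2501]
tcp_rot: [11.9, 89.9, -1.3]
wrist_force: [0.2, -0.7, 0.9]
opening: 0.0855
```

```bash
python3 - <<'E'
from h import *
import pickle
T=tool();c=cams.camera("wrist");pickle.dump((T,c),open("w1.pkl","wb"));cv2.imwrite("pics/w1.png",c["frame"])
E
python3 st.py
```

```text
pos [0.4897 0.0902 0.2501] yang 76.81 q [10.4 -1.8  5.3 97.  -0.  23.6] F [-0.17 -0.72  0.03] open 0.08546623850343643 t 2.75
```

View pics/w1.png

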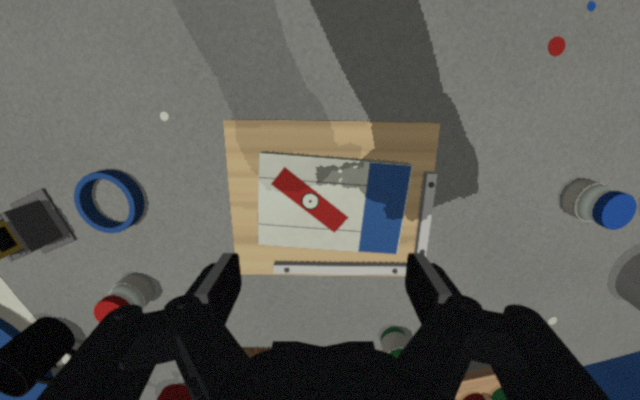

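```bash
python3 - <<'E'
from h import *
import pickle
T,c=pickle.load(open("w1.pkl","rb"));W=pose(c,T)
def fit(L,Pw): # 2D rigid
    L=np.array(L,float);m=L.mean(0);p=Pw[:,:2].mean(0);H=(L-m).T@(Pw[:,:2]-p);a=np.arctan2(H[0,1]-H[1,0],H[0,0]+H[1,1]);R=np.array([[np.cos(a),-np.sin(a)],[np.sin(a),np.cos(a)]])
    t=p-R@m;return a,R,t,(L@R.T+t-Pw[:,:2])
a,R,t,e=fit([[-.13,-.16],[-.13,.125],[.1,.125],[.1,-.16]],onplane(c,[[223,121],[440,124],[418,276],[238,276]],.008,W))
print("jig",np.degrees(a),t,"err",(e*1000).round(1))
b,Rb,tb,eb=fit([[-.065,-.1],[-.065,.1],[.065,.1],[.065,-.1]],onplane(c,[[260,152],[411,164],[397,254],[258,245]],.026,W))
print("board",np.degrees(b),tb,(eb*1000).round(1))
J=lambda P:((np.array(P)[:,:2]-t)@R).round(4)
print("board in jig",J([tb]),"x stop",J(onplane(c,[[275,264],[411,264]],.022,W)),"y stop",J(onplane(c,[[425,173],[417,257]],.022,W)))
print("spot",onplane(c,[[310,201]],.026,W),tb+Rb@[-.006,-.03])
g=onplane(c,[[310,201]],.026,W)
np.savez("jig.npz",R=R,t=t,a=a)
for n,p in [("pre-x",(-.115,-.02)),("home",(.01,.01)),("pre-y",(0.,-.17))]:print(n,R@p+t)
E
```

```text
jig -13.803385279835858 [0.56117229 0.10104898] err [[-0.  -1.1]
 [-0.5 -0.1]
 [ 2.3  3.1]
 [-1.8 -2. ]]
board -17.52523204830006 [0.53758345 0.09107335] [[ 0.  -2.5]
 [ 0.8  2.3]
 [ 0.1  0.6]
 [-0.9 -0.4]]
board in jig [[-0.0205 -0.0153]] x stop [[ 0.0711 -0.0966]
 [ 0.0694  0.1031]] y stop [[-0.0667  0.1074]
 [ 0.0578  0.1107]]
spot [[0.52379917 0.0641812  0.026     ]] [0.52282817 0.06427257]
pre-x [0.44472165 0.10906453]
home [0.5732694  0.10837428]
pre-y [ 0.52061185 -0.06404145]
```

```bash
python3 st.py .443 .1145 .003 76.5
```

```text
pos [0.4897 0.0902 0.2501] yang 76.81 q [10.4 -1.8  5.3 97.  -0.  23.6] F [-0.17 -0.72  0.03] open 0.08546623850343643 t 2.75
row [ 0.247   0.013  -0.0512] roll 0.0054
```

>>> apply_moves(
  commands=[
    [0.04,0.013,-0.051,0.005,1],
    [0.09,0.013,-0.051,0.005,1],
    [0.14,0.013,-0.051,0.005,1],
    [0.18,0.013,-0.051,0.005,1],
    [0.21,0.013,-0.051,0.005,1],
    [0.225,0.013,-0.051,0.005,1],
    [0.235,0.013,-0.051,0.005,1],
    [0.24,0.013,-0.051,0.005,1],
    [0.245,0.013,-0.051,0.005,1],
    [0.245,0.013,-0.051,0.005,1],
  ],
)

```text
time: 3.75
ee_pos: [0.4435, 0.1145, 0.0053]
tcp_rot: [16.5, 89.9, 3.0]
wrist_force: [-0.2, -0.2, 1.0]
opening: 0.0855
```

```bash
python3 st.py; python3 - <<'E'
from h import *
T=tool();c=cams.camera("wrist");cv2.imwrite("pics/w2.png",c["frame"])
E
```

```text
pos [0.4435 0.1145 0.0053] yang 76.49 q [ 14.5  -5.8 -25.8  69.9  -0.   28. ] F [-0.21 -0.17  1.05] open 0.08550431589347647 t 3.75
```

View pics/w2.png

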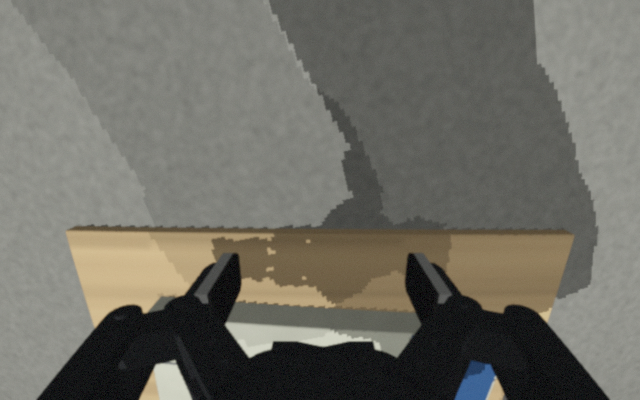

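>>> apply_moves(
  commands=[
    [0,0,0.004,0,1],
    [0,0,0.008,0,1],
    [0,0,0.012,0,1],
    [0,0,0.016,0,1],
    [0,0,0.019,0,1],
    [0,0,0.022,0,1],
    [0,0,0.025,0,1],
    [0,0,0.028,0,1],
    [0,0,0.031,0,1],
    [0,0,0.034,0,1],
    [0,0,0.036,0,1],
    [0,0,0.036,0,1],
  ],
)

```text
time: 5.0
ee_pos: [0.479, 0.1061, 0.0056]
tcp_rot: [19.3, 89.9, 5.8]
wrist_force: [-0.3, 0.8, 0.4]
opening: 0.0855
```

>>> apply_moves(
  commands=[
    [0,0,0.0015,0,1],
    [0,0,0.003,0,1],
    [0,0,0.0045,0,1],
    [0,0,0.006,0,1],
    [0,0,0.007,0,1],
    [0,0,0.008,0,1],
    [0,0,0.008,0,1],
  ],
)

```text
time: 5.7
ee_pos: [0.487, 0.1042, 0.0057]
tcp_rot: [17.1, 89.9, 3.6]
wrist_force: [-0.3, 0.4, -0.7]
opening: 0.0851
```

```bash
python3 - <<'E'
from h import *
import pickle
c=cams.camera("top");pickle.dump(c,open("t1.pkl","wb"));W=pose(c)
cv2.imwrite("pics/t1.png",cv2.resize(c["frame"][175:305,220:360],None,fx=5,fy=4.6*5/4.6,interpolation=cv2.INTER_CUBIC)[:600])
E
python3 st.py
```

```text
pos [0.487  0.1042 0.0057] yang 76.49 q [ 12.1  -0.3 -20.5  69.7  -0.   25.6] F [-1.12  0.37 -1.31] open 0.0854300978650735 t 5.75
```

View pics/t1.png

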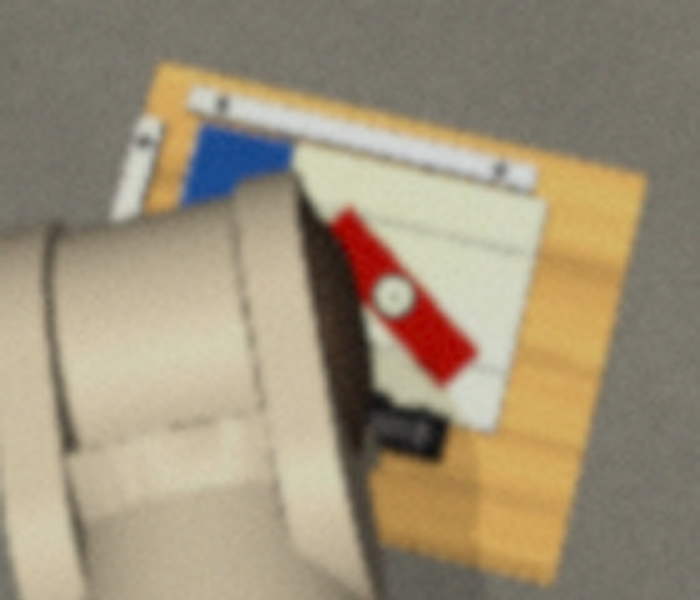

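>>> apply_moves(
  commands=[
    [0,0,0.001,0,1],
    [0,0,0.002,0,1],
    [0,0,0.003,0,1],
    [0,0,0.004,0,1],
    [0,0,0.004,0,1],
  ],
)

```text
time: 6.25
ee_pos: [0.4907, 0.1033, 0.0056]
tcp_rot: [24.9, 89.9, 11.4]
wrist_force: [-2.7, 2.1, 0.8]
opening: 0.0852
```

```bash
python3 st.py
```

```text
pos [0.4907 0.1033 0.0056] yang 76.49 q [ 11.9   0.2 -20.   69.7  -0.   25.4] F [-2.71  2.08  0.78] open 0.08519116307982721 t 6.25
```

>>> apply_moves(
  commands=[
    [0,0,0.001,0,1],
    [0,0,0.002,0,1],
    [0,0,0.002,0,1],
  ],
)

```text
time: 6.55
ee_pos: [0.491, 0.1034, 0.0055]
tcp_rot: [148.4, 89.9, 134.9]
wrist_force: [-12.4, 4.4, 6.9]
opening: 0.0854
```

```bash
python3 st.py
```

```text
pos [0.491  0.1034 0.0055] yang 76.51 q [ 11.8   0.4 -19.8  69.9   0.1  25.3] F [-12.42   4.37   6.95] open 0.08541896471032108 t 6.55
```

>>> apply_moves(
  commands=[
    [0,0,-0.015,0,1],
    [-0.02,0,-0.02,0,1],
    [-0.07,0,-0.02,0.1,1],
    [-0.08,-0.04,0.02,0.25,1],
    [-0.08,-0.08,0.05,0.4,1],
    [-0.08,-0.131,0.07,0.55,1],
    [-0.08,-0.131,0.07,0.7,1],
    [-0.08,-0.131,0.07,0.85,1],
    [-0.08,-0.131,0.07,1.0,1],
    [-0.08,-0.131,0.07,1.15,1],
    [-0.08,-0.131,0.07,1.3,1],
    [-0.08,-0.131,0.07,1.45,1],
  ],
)

```text
time: 7.75
ee_pos: [0.529, -0.0407, 0.0854]
tcp_rot: [-142.1, 89.9, 121.0]
wrist_force: [-0.0, 0.2, -0.2]
opening: 0.0854
```

```bash
python3 st.py .5285 -.0403 .005 -13.5
```

```text
pos [ 0.529  -0.0407  0.0854] yang -6.94 q [-4.4  2.  -9.1 78.9  0.1 92.5] F [-0.01  0.24 -0.19] open 0.0853555362445653 t 7.75
row [ 0.0804 -0.0005 -0.0003] roll 0.1145
```

>>> apply_moves(
  commands=[
    [0,0,0,0.114,1],
    [0.03,0,0,0.114,1],
    [0.05,0,0,0.114,1],
    [0.065,0,0,0.114,1],
    [0.075,0,0,0.114,1],
    [0.08,0,0,0.114,1],
    [0.08,0,-0.005,0.114,1],
    [0.08,0,-0.01,0.114,1],
    [0.08,0,-0.014,0.114,1],
    [0.08,0,-0.018,0.114,1],
    [0.08,0,-0.021,0.114,1],
    [0.08,0,-0.024,0.114,1],
  ],
)

```text
time: 8.95
ee_pos: [0.532, -0.0165, 0.0056]
tcp_rot: [-147.6, 89.9, 109.0]
wrist_force: [-0.1, 0.5, -0.1]
opening: 0.0857
```

```bash
python3 st.py
```

```text
pos [ 0.532  -0.0165  0.0056] yang -13.46 q [-1.800e+00  4.500e+00 -1.560e+01  7.000e+01  1.000e-01  1.017e+02] F [-0.08  0.45 -0.1 ] open 0.08568064094773255 t 8.95
```

>>> apply_moves(
  commands=[
    [0,0,-0.003,0,1],
    [0,0,-0.006,0,1],
    [0,0,-0.009,0,1],
    [0,0,-0.011,0,1],
    [0,0,-0.013,0,1],
    [0,0,-0.015,0,1],
    [0,0,-0.015,0,1],
  ],
)

```text
time: 9.65
ee_pos: [0.5356, -0.0016, 0.0056]
tcp_rot: [-152.5, 89.9, 104.1]
wrist_force: [-0.4, -0.1, 0.4]
opening: 0.0855
```

```bash
python3 st.py
```

```text
pos [ 0.5356 -0.0016  0.0056] yang -13.45 q [-2.000e-01  4.900e+00 -1.510e+01  7.000e+01  1.000e-01  1.032e+02] F [-0.38 -0.07  0.41] open 0.08551661405313862 t 9.65
```

>>> apply_moves(
  commands=[
    [0,0,-0.001,0,1],
    [0,0,-0.002,0,1],
    [0,0,-0.003,0,1],
    [0,0,-0.004,0,1],
    [0,0,-0.004,0,1],
  ],
)

```text
time: 10.15
ee_pos: [0.5366, 0.0025, 0.0056]
tcp_rot: [-156.1, 89.9, 100.5]
wrist_force: [-1.1, -0.4, -0.6]
opening: 0.0854
```

```bash
python3 st.py;python3 - <<'E'
from h import *
c=cams.camera("top")
cv2.imwrite("pics/t2.png",cv2.resize(c["frame"][175:305,220:360],None,fx=4.5,fy=4.5,interpolation=cv2.INTER_CUBIC))
E
```

```text
pos [0.5366 0.0025 0.0056] yang -13.44 q [ 2.000e-01  5.000e+00 -1.500e+01  7.000e+01  1.000e-01  1.037e+02] F [-1.07 -0.35 -0.61] open 0.08537746747719473 t 10.15
```

View pics/t2.png

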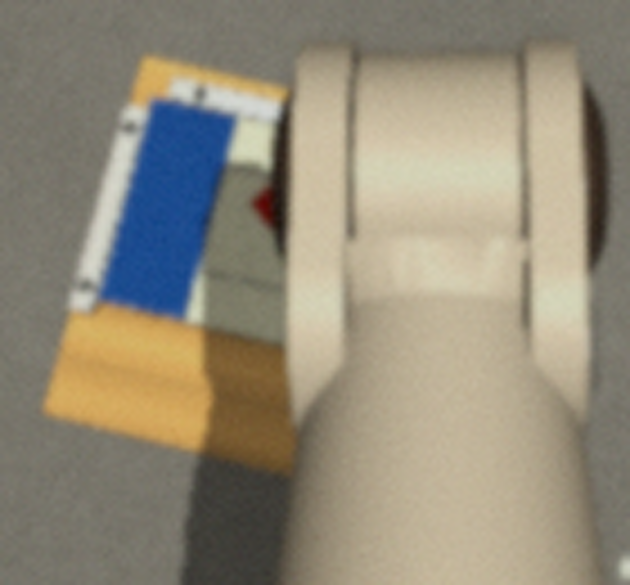

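Board nearly touches the y-stop (left, gap ~1–2 mm) and sits at the x-stop. Continue to contact.

>>> apply_moves(
  commands=[
    [0,0,-0.001,0,1],
    [0,0,-0.002,0,1],
    [0,0,-0.003,0,1],
    [0,0,-0.003,0,1],
  ],
)

```text
time: 10.6
ee_pos: [0.5365, 0.0034, 0.0056]
tcp_rot: [-22.4, 89.8, -126.0]
wrist_force: [-5.1, -12.5, 3.1]
opening: 0.0855
```

```bash
python3 st.py
```

```text
pos [0.5365 0.0034 0.0056] yang -13.52 q [ 4.00e-01  5.10e+00 -1.49e+01  7.01e+01 -1.00e-01  1.04e+02] F [ -5.13 -12.53   3.11] open 0.08549748290889433 t 10.6
```

>>> apply_moves(
  commands=[
    [0,0,0.015,0,1],
    [-0.02,0,0.02,0,1],
    [-0.07,0,0.02,-0.1,1],
    [-0.08,-0.03,-0.03,-0.25,1],
    [-0.08,-0.06,-0.07,-0.4,1],
    [-0.08,-0.087,-0.107,-0.55,1],
    [-0.08,-0.087,-0.107,-0.7,1],
    [-0.08,-0.087,-0.107,-0.85,1],
    [-0.08,-0.087,-0.107,-1.0,1],
    [-0.08,-0.087,-0.107,-1.15,1],
    [-0.08,-0.087,-0.107,-1.3,1],
    [-0.08,-0.087,-0.107,-1.45,1],
  ],
)

```text
time: 11.8
ee_pos: [0.4771, 0.1278, 0.0854]
tcp_rot: [-112.2, 89.8, -132.2]
wrist_force: [-0.7, -0.6, -0.1]
opening: 0.0854
```

```bash
python3 st.py .4763 .1275 .0055 76.5;python3 - <<'E'
from h import *
import pickle
T=tool();c=cams.camera("wrist");pickle.dump((T,c),open("w3.pkl","wb"));cv2.imwrite("pics/w3.png",c["frame"])
E
```

```text
pos [0.4771 0.1278 0.0854] yang 69.92 q [ 15.   -2.9 -14.   79.   -0.1  35.1] F [-0.71 -0.59 -0.11] open 0.08541060205771488 t 11.8
row [ 0.0799 -0.0003 -0.0005] roll -0.1148
```

View pics/w3.png

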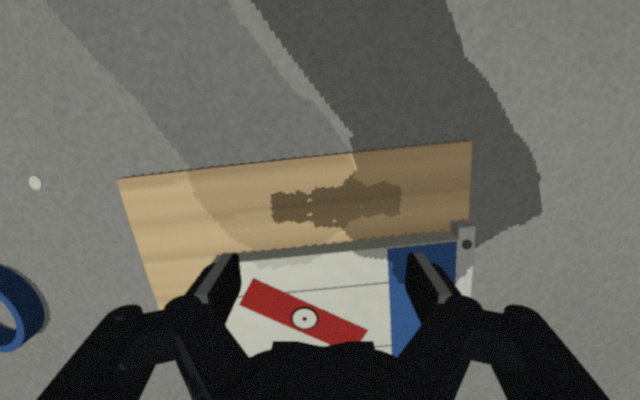

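>>> apply_moves(
  commands=[
    [0,0,0,-0.115,1],
    [0.03,0,0,-0.115,1],
    [0.05,0,0,-0.115,1],
    [0.065,0,0,-0.115,1],
    [0.075,0,0,-0.115,1],
    [0.08,0,0,-0.115,1],
    [0.08,0,0.005,-0.115,1],
    [0.08,0,0.01,-0.115,1],
    [0.08,0,0.013,-0.115,1],
    [0.08,0,0.016,-0.115,1],
    [0.08,0,0.018,-0.115,1],
    [0.08,0,0.018,-0.115,1],
  ],
)

```text
time: 13.05
ee_pos: [0.4941, 0.1215, 0.0055]
tcp_rot: [-119.7, 89.8, -132.6]
wrist_force: [-0.0, -1.0, 0.7]
opening: 0.0854
```

```bash
python3 st.py
```

```text
pos [0.4941 0.1215 0.0055] yang 77.02 q [ 13.9   1.4 -18.8  69.9  -0.1  26.8] F [-0.05 -1.03  0.71] open 0.08539718290355422 t 13.05
```

>>> apply_moves(
  commands=[
    [0,0,0.001,0.009,1],
    [0,0,0.002,0.009,1],
    [0,0,0.003,0.009,1],
    [0,0,0.003,0.009,1],
  ],
)

```text
time: 13.45
ee_pos: [0.4953, 0.1213, 0.0054]
tcp_rot: [-156.9, 89.7, -170.3]
wrist_force: [-9.6, 4.2, 5.6]
opening: 0.0853
```

```bash
python3 st.py
```

```text
pos [0.4953 0.1213 0.0054] yang 76.52 q [ 13.7   1.8 -18.4  70.1   0.   27.2] F [-9.58  4.22  5.6 ] open 0.0852891654582043 t 13.45
```

>>> apply_moves(
  commands=[
    [0,0,-0.015,0,1],
    [-0.02,0,-0.02,0,1],
    [-0.06,0,-0.029,0,1],
    [-0.11,-0.02,-0.029,0,1],
    [-0.16,-0.029,-0.029,0,1],
    [-0.19,-0.029,-0.029,0,1],
    [-0.19,-0.029,-0.029,0,1],
    [-0.19,-0.029,-0.029,0,1],
  ],
)

```text
time: 14.25
ee_pos: [0.4618, 0.1001, 0.1962]
tcp_rot: [-156.8, 89.8, -170.3]
wrist_force: [-0.8, 0.1, -1.0]
opening: 0.0852
```

```bash
python3 - <<'E'
from h import *
import pickle
T=tool();c=cams.camera("wrist");pickle.dump((T,c),open("w4.pkl","wb"));cv2.imwrite("pics/w4.png",c["frame"]);W=pose(c,T)
f=c["frame"].astype(int)
# red stripe
hsv=cv2.cvtColor(c["frame"],cv2.COLOR_BGR2HSV)
m=((hsv[...,0]<8)|(hsv[...,0]>172))&(hsv[...,1]>150)&(hsv[...,2]>50)
n,l,s,ce=cv2.connectedComponentsWithStats(m.astype(np.uint8))
i=[k for k in range(1,n) if s[k,4]>300];print([(s[k].tolist(),ce[k].round(1)) for k in i])
i=min(i,key=lambda k:np.hypot(ce[k][0]-320,ce[k][1]-250))
v,u=np.where(l==i);hull=cv2.convexHull(np.c_[u,v].astype(np.float32))[:,0]
H=onplane(c,hull,.026,W)[:,:2]
r=cv2.minAreaRect((H*1000).astype(np.float32));print("stripe rect",r)
# ring hole
hole=np.zeros(m.shape,np.uint8);cv2.fillConvexPoly(hole,hull.astype(np.int32),1)
hole=cv2.erode(hole,np.ones((5,5)))&~(l==i).astype(np.uint8)&1
n,l2,s2,c2=cv2.connectedComponentsWithStats(hole);k=1+np.argmax(s2[1:,4]);print("spot px",c2[k],s2[k],onplane(c,[c2[k]],.026,W))
E
python3 st.py
```

```text
[([285, 230, 82, 60, 1425], array([324.8, 259.4]))]
stripe rect ((557.9324340820312, 80.78323364257812), (107.51451110839844, 27.026535034179688), 41.07622528076172)
spot px [326.392 260.792] [317 253  20  17 250] [[0.55817281 0.08083154 0.026     ]]
pos [0.4613 0.1    0.1949] yang 76.52 q [12.2 -5.9 -4.8 91.5  0.  25.7] F [-0.75 -0.22 -0.22] open 0.08562770621234703 t 14.3
```

View pics/w4.png

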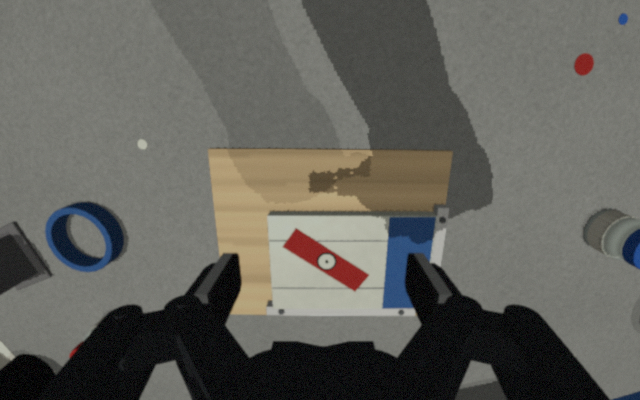

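>>> apply_moves(
  commands=[
    [-0.055,-0.04,0.01,-0.1,1],
    [-0.055,-0.09,0.024,-0.25,1],
    [-0.055,-0.14,0.037,-0.375,1],
    [-0.055,-0.19,0.05,-0.375,1],
    [-0.055,-0.235,0.062,-0.375,1],
    [-0.055,-0.28,0.073,-0.375,1],
    [-0.055,-0.325,0.085,-0.375,1],
    [-0.055,-0.37,0.097,-0.375,1],
    [-0.055,-0.41,0.107,-0.375,1],
    [-0.055,-0.435,0.113,-0.375,1],
    [-0.055,-0.435,0.113,-0.375,1],
    [-0.055,-0.435,0.113,-0.375,1],
  ],
)

```text
time: 15.5
ee_pos: [0.4696, -0.3495, 0.2483]
tcp_rot: [164.3, 89.5, 172.2]
wrist_force: [-0.1, -0.0, -0.3]
opening: 0.0853
```

```bash
python3 st.py; python3 - <<'E'
from h import *
T=tool();c=cams.camera("wrist");cv2.imwrite("pics/w5.png",c["frame"]);W=pose(c,T)
P=cloud(c,W);hsv=cv2.cvtColor(c["frame"],cv2.COLOR_BGR2HSV)
m=(hsv[...,0]>18)&(hsv[...,0]<36)&(hsv[...,1]>130)&(hsv[...,2]>60)&(P[...,2]>.122)&(P[...,2]<.14)
n,l,s,ce=cv2.connectedComponentsWithStats(m.astype(np.uint8));k=1+np.argmax(s[1:,4]);print(s[k],ce[k])
v,u=np.where(l==k);H=onplane(c,cv2.convexHull(np.c_[u,v].astype(np.float32))[:,0],.13,W)[:,:2]
print("gauge",cv2.minAreaRect((H*1000).astype(np.float32)))
m=(hsv[...,0]>125)&(hsv[...,0]<165)&(hsv[...,1]>90)&(P[...,2]>.03)&(P[...,2]<.2);q=P[m];print("purple",m.sum(),q.min(0),q.max(0))
E
```

```text
pos [ 0.4696 -0.3495  0.2483] yang 97.93 q [-36.5  10.9  18.5  98.1  -0.2 -44.5] F [-0.09 -0.02 -0.26] open 0.08533505883564813 t 15.5
[ 310  171   25   45 1080] [321.95277778 192.7212963 ]
gauge ((466.75640869140625, -350.90618896484375), (43.20060729980469, 22.911901473999023), 7.875508785247803)
purple 2121 [ 0.43771339 -0.67899321  0.0301478 ] [ 0.71232417 -0.39351772  0.11998913]
```

View pics/w5.png

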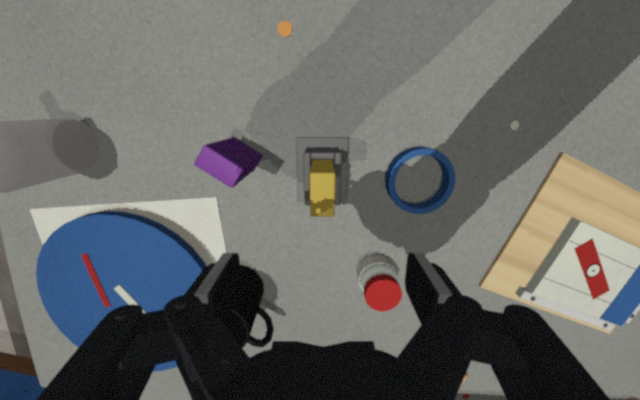

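>>> apply_moves(
  commands=[
    [0.03,-0.001,-0.002,0,0.41],
    [0.07,-0.001,-0.002,0,0.41],
    [0.1,-0.001,-0.002,0,0.41],
    [0.12,-0.001,-0.002,0,0.41],
    [0.14,-0.001,-0.002,0,0.41],
    [0.155,-0.001,-0.002,0,0.41],
    [0.165,-0.001,-0.002,0,0.41],
    [0.172,-0.001,-0.002,0,0.41],
    [0.174,-0.001,-0.002,0,0.41],
    [0.174,-0.001,-0.002,0,0.41],
  ],
  newtons=40,
)

```text
time: 16.55
ee_pos: [0.4668, -0.3499, 0.0753]
tcp_rot: [169.2, 89.6, 177.2]
wrist_force: [-0.7, 0.3, 0.1]
opening: 0.06
```

```bash
python3 st.py .4675 -.3505 .074 97.9
```

```text
pos [ 0.4668 -0.3499  0.0753] yang 98.0 q [-36.7   9.7  -2.   78.7  -0.2 -44.7] F [-0.71  0.33  0.06] open 0.060009422458338874 t 16.55
row [ 0.0013 -0.0007  0.0006] roll 0.0017
```

>>> apply_moves(
  commands=[
    [0.001,-0.001,0.001,0,0],
    [0.001,-0.001,0.001,0,-0.4],
    [0.001,-0.001,0.001,0,-0.6],
    [0.001,-0.001,0.001,0,-0.8],
    [0.001,-0.001,0.001,0,-1],
    [0.001,-0.001,0.001,0,-1],
    [0.001,-0.001,0.001,0,-1],
    [0.001,-0.001,0.001,0,-1],
  ],
  newtons=40,
)

```text
time: 17.35
ee_pos: [0.4682, -0.351, 0.0748]
tcp_rot: [175.1, 89.6, -176.9]
wrist_force: [0.8, -0.4, 6.2]
opening: 0.0238
```

```bash
python3 st.py
```

```text
pos [ 0.4682 -0.351   0.0748] yang 98.0 q [-36.7   9.9  -1.8  78.6  -0.2 -44.7] F [ 0.81 -0.39  6.21] open 0.023771492039324164 t 17.35
```

>>> apply_moves(
  commands=[
    [-0.005,0,0,0,-1],
    [-0.015,0,0,0,-1],
    [-0.03,0,0,0,-1],
    [-0.045,0,0,0,-1],
    [-0.06,0,0,0,-1],
    [-0.075,0,0,0,-1],
    [-0.09,0,0,0,-1],
    [-0.105,0,0,0,-1],
    [-0.12,0,0,0,-1],
    [-0.12,0,0,0,-1],
    [-0.12,0,0,0,-1],
  ],
)

```text
time: 18.45
ee_pos: [0.4691, -0.3511, 0.195]
tcp_rot: [178.6, 89.7, -173.4]
wrist_force: [0.5, 0.0, -2.2]
opening: 0.0234
```

```bash
python3 st.py .5577 .0811 .19 131.3; python3 - <<'E'
from h import *
T=tool();c=cams.camera("wrist");cv2.imwrite("pics/w6.png",c["frame"])
P=cloud(c,pose(c,T));hsv=cv2.cvtColor(c["frame"],cv2.COLOR_BGR2HSV)
m=(hsv[...,0]>18)&(hsv[...,0]<36)&(hsv[...,1]>130)&(hsv[...,2]>60)&(P[...,2]>.12)
q=P[m];v,u=np.where(m);print(m.sum(),u.min(),u.max(),v.min(),v.max());print(np.percentile((q-T[:3,3])@T[:3,:3],[2,25,50,75,98],axis=0).round(4))
E
```

```text
pos [ 0.4691 -0.3511  0.195 ] yang 98.0 q [-36.7   9.6  11.2  91.8  -0.2 -44.7] F [ 0.45  0.   -2.22] open 0.02342092802822912 t 18.45
row [0.0042 0.4157 0.1478] roll -0.5812
8008 289 355 197 346
[[-0.0559 -0.0115 -0.0223]
 [-0.0549 -0.0061 -0.0216]
 [-0.0541 -0.0003 -0.0199]
 [-0.0326  0.0051 -0.007 ]
 [ 0.0253  0.0105  0.007 ]]
```

View pics/w6.png

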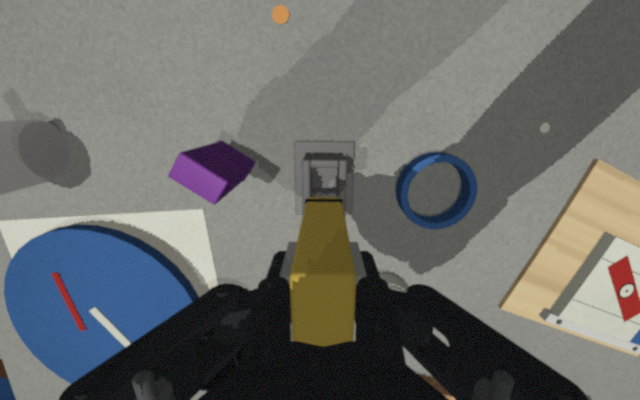

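>>> apply_moves(
  commands=[
    [0,0.03,0.01,-0.05,-1],
    [0,0.075,0.026,-0.11,-1],
    [0,0.12,0.042,-0.18,-1],
    [0,0.165,0.058,-0.25,-1],
    [0,0.21,0.074,-0.32,-1],
    [0,0.255,0.09,-0.39,-1],
    [0,0.3,0.106,-0.46,-1],
    [0,0.345,0.122,-0.52,-1],
    [0,0.38,0.135,-0.581,-1],
    [0,0.405,0.144,-0.581,-1],
    [0,0.416,0.148,-0.581,-1],
    [0,0.416,0.148,-0.581,-1],
  ],
)

```text
time: 19.7
ee_pos: [0.5574, 0.0826, 0.1928]
tcp_rot: [140.5, 89.5, -178.1]
wrist_force: [1.1, -0.1, -2.0]
opening: 0.0235
```

```bash
python3 st.py .5577 .0811 .11 131.3
```

```text
pos [0.5574 0.0826 0.1928] yang 131.39 q [  8.4   6.7   7.6  91.4   0.1 -33. ] F [ 1.12 -0.1  -1.97] open 0.02348007729382254 t 19.7
row [ 0.0828 -0.0018 -0.0002] roll 0.0016
```

>>> apply_moves(
  commands=[
    [0.02,-0.0015,0,0,-1],
    [0.04,-0.0015,0,0,-1],
    [0.06,-0.0015,0,0,-1],
    [0.075,-0.0015,0,0,-1],
    [0.083,-0.0015,0,0,-1],
    [0.083,-0.0015,0,0,-1],
    [0.083,-0.0015,0,0,-1],
  ],
)

```text
time: 20.4
ee_pos: [0.5579, 0.0812, 0.1105]
tcp_rot: [140.2, 89.6, -178.5]
wrist_force: [-0.1, -0.2, -1.8]
opening: 0.0234
```

```bash
python3 st.py .5577 .0811 .083 131.3; python3 - <<'E'
from h import *
T=tool();print(T[:3,0]);c=cams.camera("scene");a=cv2.resize(c["frame"][160:250,300:420],None,fx=6,fy=6,interpolation=cv2.INTER_CUBIC)
w=cams.camera("wrist");b=w["frame"][150:350,180:460]
cv2.imwrite("pics/s7.png",np.hstack([cv2.resize(a,(400,300)),cv2.resize(b,(400,300))]))
E
```

```text
pos [0.5579 0.0812 0.1105] yang 131.37 q [  8.3   6.6  -1.5  82.3   0.1 -33.1] F [-0.07 -0.18 -1.77] open 0.023362081739008077 t 20.4
row [ 0.0275 -0.     -0.0001] roll 0.0012
[-7.56067808e-03 -2.01779814e-04 -9.99971397e-01]
```

View pics/s7.png

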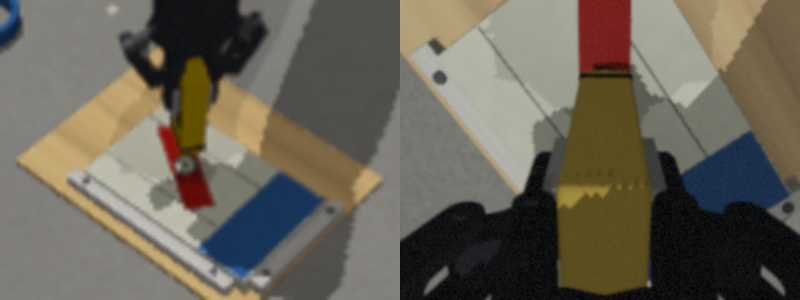

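>>> apply_moves(
  commands=[
    [0.008,0,0,0,-1],
    [0.014,0,0,0,-1],
    [0.018,0,0,0,-1],
    [0.02,0,0,0,-1],
    [0.022,0,0,0,-1],
    [0.024,0,0,0,-1],
    [0.026,0,0,0,-1],
    [0.027,0,0,0,-1],
    [0.0275,0,0,0,-1],
    [0.0275,0,0,0,-1],
    [0.0275,0,0,0,-1],
  ],
)

```text
time: 21.6
ee_pos: [0.558, 0.0815, 0.0835]
tcp_rot: [138.2, 89.6, 179.6]
wrist_force: [-1.3, 0.8, 1.0]
opening: 0.0237
```

```bash
python3 st.py .5577 .0811 .083 131.3; python3 - <<'E'
from h import *
fs=[]
T=tool();c=cams.camera("wrist");fs.append(bot.get_obs()["wrist_force"]);s=cams.camera("scene");fs.append(bot.get_obs()["wrist_force"]);t=cams.camera("top");fs.append(bot.get_obs()["wrist_force"])
print(np.round(fs,2),np.mean(fs,0).round(2))
P=cloud(c,pose(c,T));hsv=cv2.cvtColor(c["frame"],cv2.COLOR_BGR2HSV)
m=(hsv[...,0]>18)&(hsv[...,0]<36)&(hsv[...,1]>130)&(hsv[...,2]>60)&(P[...,2]>.12)
print("top x",np.percentile((P[m]-T[:3,3])@T[:3,:3],[5,50,95],axis=0).round(4)); print(T[:3,0])
a=s["frame"][165:245,305:415];b=c["frame"][130:350,180:460];d=t["frame"][175:300,225:355]
cv2.imwrite("pics/s8.png",np.hstack([cv2.resize(x,(400,310),interpolation=cv2.INTER_CUBIC) for x in(a,b)]))
E
```

```text
pos [0.558  0.0815 0.0835] yang 131.38 q [  8.3   6.9  -4.1  79.3   0.1 -33.1] F [-1.33  0.77  1.03] open 0.023664761701597495 t 21.6
row [ 0.0005 -0.     -0.0005] roll 0.0014
[[-1.45  1.15  2.19]
 [-1.79  1.    2.23]
 [-1.3   0.24  2.07]] [-1.52  0.8   2.16]
top x [[-0.0557 -0.011  -0.0224]
 [-0.0546 -0.0006 -0.0134]
 [-0.0408  0.0096  0.0056]]
[-6.61485249e-03  4.41270019e-05 -9.99978121e-01]
```

```bash
python3 - <<'E'
from h import *
c=cams.camera("scene");a=cv2.resize(cv2.resize(c["frame"][160:250,300:420],None,fx=6,fy=6,interpolation=cv2.INTER_CUBIC),(400,300))
o=cv2.imread("pics/s7.png")[:,:400]
g=lambda x:cv2.cvtColor(x,cv2.COLOR_BGR2GRAY).astype(np.float32)[175:285,190:330]
bl=lambda x:(lambda m:[np.mean(z).round(2) for z in np.where(m)]+[int(m.sum())])((x[...,0].astype(int)-x[...,2]>50)&(np.indices(x.shape[:2])[0]>150))
print(cv2.phaseCorrelate(g(o),g(a)),bl(o),bl(a))
o=bot.get_obs();print(o["wrist_force"],o["ee_pos"],o["time"])
E
```

```text
((-0.042322245068874054, -0.04168544473149893), 0.8948157462808821) [np.float64(225.47), np.float64(259.97), 5298] [np.float64(225.57), np.float64(259.96), 5301]
[-2.07491067  0.02405708  1.05109601] [0.5580279  0.08144978 0.08346049] 21.8
```

```bash
python3 -c "
from workcell import bot;print(bot.job_done())"
```

```text
the job is handed in; nothing more can be done
None
```

The board is against both stops, and the yellow gauge is held upright with its probe on the ringed spot. I handed the job in at about 22 s.

**What I did:** I pushed the board with the two open fingers along x, then y, then x again. I then lifted the yellow gauge from its stand, leaving the purple look-alike alone. It came down over the spot with its broad side along the red stripe.

**Last checks:**
- **Board:** each push ended in firm contact, about 10–13 N, and the second x push stopped at the same place as the first. After the probe touched down, the scene camera showed no board movement (less than 0.1 mm).
- **Position:** the gauge is within about 1 mm of the measured spot and 0.1° of the stripe. The tool is tilted 0.4°.
- **Probe depth:** the tool height gives about 5.5 mm in. The force readings are noisy, about 3–4 N, which means anywhere from 4 to 7 mm. Both are near half way.
- **Not seen:** I had used up the 12 pictures, so I never saw the final contact. It rests on these numbers and the picture just before touchdown.
- **Bystanders:** I did not measure the other things on the bench again; nothing in the moves touched them.

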